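Load a fresh receiver and index the fraction slide to the next hole

ROBOT

A 6-joint arm with a two-finger parallel gripper is mounted at the origin on a cart in front of the work surface, level with it; the furniture and walls round the work are solid. World frame = base frame: x ahead of the robot, y to its left, z up, the work surface at z = 0. Lengths are in m, angles in rad, forces in N, time in s.
With the tool pointing down it reaches from about 0.3 to 0.775 m from the base axis. Payload 14.6 kg.
Tool frame: the origin (TCP) lies at the centre of the arm's flange, where the gripper is bolted on; the fingertips stand 199 mm ahead of it and the grasp point (between the pads) lies ctrl.tcp_to_grasp ahead of it (ctrl.tcp_to_grasp is the distance from the TCP to the grasp point, in m); z points along the fingers, y is the line along which they close (so a half turn about z gives the same grasp; the last joint's range is limited). The gripper opens to 94 mm and grips with 3 to 60 N. Pads are 16 mm wide; open, the fingers measure 119 mm over their backs; the gripper's body (75 mm by 177 mm) begins 78 mm behind the grasp point.
Start: joints at [1.146, 0.3, 1.521, -0, 1.321, -0.067], TCP at [0.193, 0.515, 0.405] pointing down, gripper open.
Joint ranges: [-3.03, 3.03], [-0.79, 2.21], [0.23, 2.52], [-1.04, 4.18], [0, 3.07], [-2.55, 2.55]. Speed limits (rad/s): [2.22, 2.22, 2.57, 3.14, 3.14, 3.14].

INTERFACE

Orientations are given as [roll, pitch, yaw] about the fixed x, y, z axes, in that order (R = Rz(yaw) Ry(pitch) Rx(roll)).
In Python, from station import ctrl gives the robot as it stands. The module is installed in compiled form; this text tells all that it offers.
- The arm moves only by the shell command python3 -m jog 'ROWS' [OPENING] [FORCE]. ROWS is JSON, a list of rows, each a list of 6 numbers: the shift along the tool's x, y, z in cm, then the turn, a rotation vector about the tool's x, y, z in rad. In form: [[tx, ty, tz, ax, ay, az], ...]. A call has 1 to 8 rows; each row is the pose to reach, as a shift and turn from the pose commanded when the call began, along the tool's axes at that moment; what a row does not reach only later rows make up. A row lasts 1/10 s, in which the tool goes at most 50 mm and 8.59 degrees, less where a joint would pass 70% of its speed; a pose out of reach is approached as far as the arm can. A call with a gripper value outside its range is refused whole. OPENING is the opening in per cent of the stroke, from 0 (shut) to 100 (fully open), set as the call begins (- or left out, the last holds). The fingers move at their own pace and stop on an object; FORCE is the grip in N (left out, the last holds). Time passes only in rows, so rows that repeat a pose let the fingers close. It gives the time, the measured TCP pose, the force, the opening and the grip force at its end, in the units of the state.
- ctrl.get_obs(): the state, without advancing time (a new reading comes with each control period).
- ctrl.camera(name): name is "scene" or "side" or "wrist"; returns a dict with "img" (420x560x3 uint8, blue, green, red), "intrinsics" (3x3 intrinsics, pixels), "R" (3x3) and "t" (3): a world point X has camera coordinates R X + t. Camera axes: x right, y down, z forward; pixel columns grow to the right and rows downward; lengths in m; the calibration is good to about 2 mm. A picture is of the moment at which its call begins. There is no depth.
- ctrl.hand_in(): hands the job in; it is judged then, once.
The state is a dict: "time_s": time; "qpos": joint angles; "joint_vel": joint speeds; "tau": joint torques, N m; "ee_pos": TCP position; "eef_rot": TCP orientation; "force": force on the tool from outside, world axes, zero at the start; "moment": the same for the moment, N m; "grip_width": finger opening in m; "grip_force": force on a finger pad.
Only numpy, scipy, OpenCV 4.12 (cv2) and the standard library are available. Lean on these libraries where they do the work, as an engineer would, in place of code of your own. Each camera call takes 0.05 s, during which the arm holds its last target. There are 200 camera calls.

TASK

The larger beaker under the outlet of the fraction slide has its fraction; bring the next one into place. Take the small glass beaker that stands on the bench just to the right of the slide, set it upright and fully down in the free recess of the white carriage and let go of it; then pull the red plunger knob up, slide the carriage along to the next hole so that the fresh beaker stands under the outlet, and let the pin go fully home. Finish still gripping the knob with the pin home in its hole; do not tip the beakers or disturb the other things on the bench.

Things in the scene. Friction and masses are not known exactly. Their poses are not given: they have to be found in the camera images.
- changer: Fraction slide, fixed to the bench (position and yaw vary): grey base plate 100 x 430 mm; on it a square steel tube 25 mm wide, top 39 mm above the bench, with holes in its top 90 mm apart; at the back a white block 58 mm high with a 170 mm post. Origin: on the bench under the tube's axis; x across the tube, away from the robot, y along the tube to the left, z up.
- outlet_tip (a point): Lower end of the thin vertical steel outlet tube with a blue fitting, 128 mm above the bench (23 mm above the small beaker's rim once seated). Fixed to the slide, at x = 0, y = -30 mm in its frame. The arm above it is at 145 to 186 mm height and comes from the post behind, on the side away from the free recess.
- seat_free (a point): Floor centre of the free recess in the white carriage deck: round, 50 mm wide, 6 mm deep, floor 47 mm and deck top 53 mm above the bench. It moves with the carriage. The deck is 80 mm wide; at the start this recess is 90 mm to the left (slide's +y) of the outlet, and the knob 90 mm to the left of it.
- seat_used (a point): Floor centre of the other recess, 56 mm wide, where the larger beaker stands; at the start straight under the outlet. 90 mm from the free recess, moves with the carriage.
- carriage (a joint): Travel of the carriage along the tube in m, 0 in its first hole; it grows as the carriage slides to the right, along the slide's -y axis. The next hole is at 0.090 (play about 1 mm either way; end stops at -0.008 and 0.122). Out of the hole it slides with 2 to 3 N; with the pin in a hole it is locked.
- plunger (a joint): Lift of the spring plunger in m: 0 = pin home (9 mm deep in a hole), clear of the tube from 0.009, stop at 0.014. The spring pushes it down with 5 N at 0 and 9 N at 0.011; let down away from a hole, the round-ended 8 mm pin rests on the tube at 0.009 and drops in as soon as it reaches the 10 mm wide hole.
- knob_grip (a point): Middle of the red round knob, 26 mm wide and 28 mm tall, on a vertical plunger at the left end of the deck; 84 mm above the bench with the pin home, and it rises with the plunger. Grip it from above and pull straight up. The plunger rides on the carriage, so the raised knob also drags the carriage along.
- beaker_new: Small clean glass beaker standing on the bench to the right of the slide: 58 mm tall, 42 mm wide at the foot and 47 mm at the rim, open top, about 0.04 kg. Origin at the centre of its underside, z up its axis.
- beaker_used: Larger glass beaker with a fraction in it, 70 mm tall, 54 mm wide at the rim, standing in the recess under the outlet (rim 117 mm above the bench); it rides along with the carriage and stays in its recess. Origin at the centre of its underside.
- red_cap_bottle: White bottle with red cap, 48 mm wide, 92 mm tall, standing on the bench near the small beaker (which of the two is nearer varies). Origin at the centre of its underside. Leave it.
- squeeze_bottle: White squeeze bottle with red bent nozzle, 205 mm tall, at the back of the bench, right of the keyboard. Leave it.
- bench_timer: White bench timer 43 x 62 x 58 mm, behind the slide's left end, by the tall instrument. Leave it.
Mind the look-alikes: they are no part of the job. What is shaped like the beaker_new but pink is not meant. Leave any turquoise look-alike of the beaker_used alone.

How it is judged:
By the outcome, as a careful person would: the job done as asked, in the order asked, and still so for the second after the job is handed in, while the arm keeps its last pose, push and grip.
It also fails if it takes over 51 s, if anything falls off the work surface, if the arm or the gripper's body presses on something with over 40 N, if the wrist force passes 120 N, or if a joint passes its speed limit or range.

## Working session

There is one attempt and no reset: what is moved stays moved. The work goes in short steps, Python scripts to look and compute and a shell command to move; the robot and the scene stay as the last step left them, time stands still between calls to the robot, and variables do not carry over. Pictures are saved under pics/ and viewed, at most 10 in all, crops included, and the job is handed in when it is done.

```bash
mkdir -p pics
cat > h.py <<'E'
import numpy as np, cv2
from station import ctrl
def shot(n,f=None):
    c=ctrl.camera(n)
    if f: cv2.imwrite('pics/'+f,c['img'])
    return c
def ray(c,u,v):
    K,R,t=[np.array(c[k]) for k in('intrinsics','R','t')]
    d=R.T@np.linalg.solve(K,[u,v,1.]); return -R.T@t,d
def onz(c,u,v,z):
    o,d=ray(c,u,v); return o+d*(z-o[2])/d[2]
def proj(c,X):
    p=np.array(c['R'])@X+np.array(c['t']); p=np.array(c['intrinsics'])@p; return p[:2]/p[2]
E
python3 - <<'E'
from h import *
import pickle
cs={n:shot(n) for n in('scene','side','wrist')}
pickle.dump(cs,open('cs.pkl','wb'))
for n in cs: cv2.imwrite(f'pics/{n}0.png',cs[n]['img']); print(n,-np.array(cs[n]['R']).T@cs[n]['t'])
o=ctrl.get_obs(); print(o['ee_pos'],o['eef_rot'],o['grip_width'],o['time_s'],ctrl.tcp_to_grasp,o['force'])
E
```

```text
scene [-0.08864482  0.84343029  0.64437324]
side [-0.19216669 -0.56409643  1.26776666]
wrist [0.1164298  0.54240933 0.38389996]
[0.19262295 0.5151399  0.40424004] [-3.14075220e+00 -5.97959678e-05  2.78374992e+00] 0.09401396464850532 0.15 0.1804 [ 0.22641481 -0.18914915  0.19101918]
```

View pics/scene0.png

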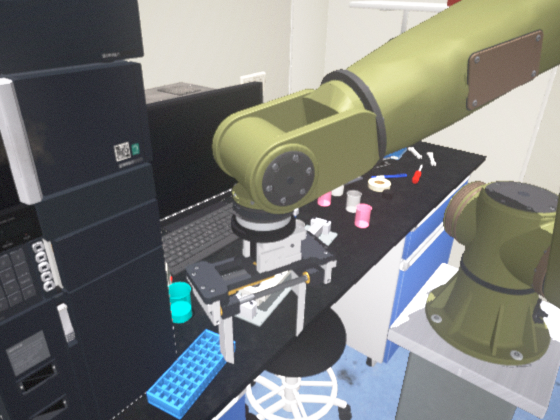

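View pics/side0.png

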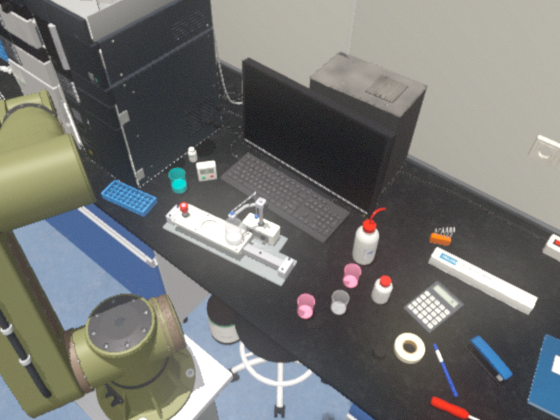

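The side view shows the slide from (165,220) to (295,270), with its knob at (184,208). Three items share the small-beaker shape: pink at (306,306), pink at (352,275) and clear at (340,302). The clear one fits, and the red-cap bottle stands at (382,290). I'll confirm that in an enlarged crop.

Run:
```python
import pickle,cv2
cs=pickle.load(open('cs.pkl','rb'))
i=cs['side']['img'][180:330,155:405]
cv2.imwrite('pics/crop1.png',cv2.resize(i,None,fx=3.2,fy=3.2,interpolation=cv2.INTER_CUBIC))
```

```text
(no output)
```

View pics/crop1.png

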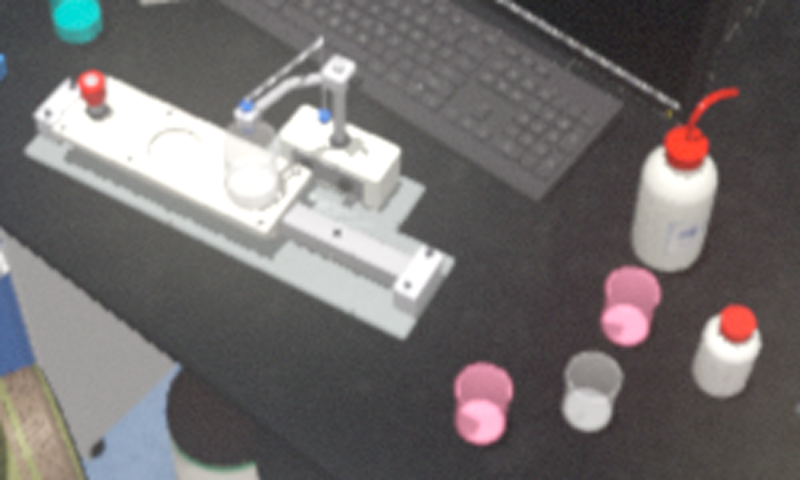

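Run:
```python
from h import *
import pickle
cs=pickle.load(open('cs.pkl','rb')); c=cs['side']
P=lambda u,v,z: onz(c,155+(u+.5)/3.2-.5,180+(v+.5)/3.2-.5,z)
def show(n,p): print(n,np.round(p,4))
for n,u,v,z in[('rim',593,377,.058),('foot',588,409,.0),('pinkA',483,420,0),('pinkB',626,325,0),('bottle',722,375,0),('recess',176,149,.053),('knob',92,85,.084),('knobtop',92,78,.098),('fl',28,152,.005),('fr',405,337,.005),('br',455,262,.005),('deckBR',313,175,.053),('deckFR',270,232,.053),('deckFL',55,125,.053),('usedfoot',252,186,.05),('endtube',420,280,.039)]: show(n,P(u,v,z))
# knob/red blobs in both cams
for n in cs:
    h=cv2.cvtColor(cs[n]['img'],cv2.COLOR_BGR2HSV)
    m=(((h[...,0]<6)|(h[...,0]>174))&(h[...,1]>170)&(h[...,2]>80)).astype(np.uint8)
    k,_,s,ce=cv2.connectedComponentsWithStats(m)
    for i in range(1,k):
        if s[i,4]>12: print(n,s[i],ce[i].round(1))
```

```text
rim [ 0.4771 -0.2593  0.058 ]
foot [ 0.4798 -0.2596 -0.    ]
pinkA [ 0.4123 -0.1949  0.    ]
pinkB [ 0.5733 -0.237   0.    ]
bottle [ 0.5844 -0.3324  0.    ]
recess [0.4316 0.1888 0.053 ]
knob [0.4207 0.2858 0.084 ]
knobtop [0.4196 0.282  0.098 ]
fl [0.3605 0.3281 0.005 ]
fr [ 0.4321 -0.0913  0.005 ]
br [ 0.5257 -0.0762  0.005 ]
deckBR [0.4912 0.0683 0.053 ]
deckFR [0.4167 0.0556 0.053 ]
deckFL [0.3786 0.2987 0.053 ]
usedfoot [0.4467 0.1053 0.05  ]
endtube [ 0.4706 -0.0769  0.039 ]
scene [412 171   9  13  69] [416.2 176.7]
side [363 208  22  24 169] [370.6 222.3]
side [555 241   5   4  13] [557.3 242.5]
side [381 276  10  10  80] [385.  280.3]
side [431 397  38  22 365] [449.3 407.7]
```

View pics/wrist0.png

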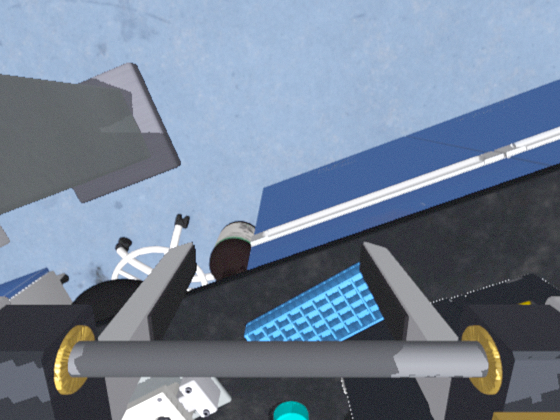

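The crop shows the clear beaker's rim at (593,377) and foot at (588,410), about world (0.478,-0.26). The pink ones stand on both sides of it and the bottle is at right rear. The current tool yaw (closing at 69.5°) already clears these neighbours. The wrist view shows only the slide's left end, at the bottom left. Moving now.

```bash
python3 -m jog '[[-14,-15,-4,0,0,0],[-53.9,-62.6,-4,0,0,0],[-53.9,-62.6,-4,0,0,0],[-53.9,-62.6,-4,0,0,0],[-53.9,-62.6,-4,0,0,0],[-53.9,-62.6,-4,0,0,0],[-53.9,-62.6,-4,0,0,0],[-53.9,-62.6,-4,0,0,0]]' 100 10
cat >> h.py <<'E'
from scipy.spatial.transform import Rotation as Ro
def togo(p,yawclose=None):
    "shift (cm) in tool axes to bring the grasp point to p; turn az to close along yawclose (deg)"
    o=ctrl.get_obs(); R=Ro.from_euler('xyz',o['eef_rot']).as_matrix()
    g=np.array(o['ee_pos'])+R[:,2]*ctrl.tcp_to_grasp
    cl=np.degrees(np.arctan2(R[1,1],R[0,1]))
    print('t',round(o['time_s'],2),'grasp',g.round(4),'shift cm',((np.array(p)-g)@R*100).round(2),'close deg',round(cl,1),'q6',round(o['qpos'][5],2),'F',np.round(o['force'],1))
    if yawclose is not None:
        a=-np.radians((yawclose-cl+90)%180-90); print('az',round(a,3))
E
python3 -c "
from h import *
togo([.4785,-.2595,.20])"
```

```text
time_s: 0.95
ee_pos: [0.3314, 0.1394, 0.4281]
eef_rot: [3.141, 0.0, 2.784]
force: [1.8, -0.4, 0.6]
grip_width: 0.0942
grip_force: 0.0
t 0.95 grasp [0.3315 0.1395 0.2477] shift cm [-27.72 -32.24   4.77] close deg 69.5 q6 -0.92 F [ 1.8 -0.4  0.6]
```

```bash
python3 -m jog '[[-27.5,-32,0,0,0,0],[-27.5,-32,0,0,0,0],[-27.5,-32,0,0,0,0],[-27.5,-32,0,0,0,0],[-27.5,-32,0,0,0,0],[-27.5,-32,0,0,0,0],[-27.5,-32,0,0,0,0],[-27.5,-32,0,0,0,0]]'
python3 -m jog '[[0,0,0,0,0,0],[0,0,0,0,0,0],[0,0,0,0,0,0]]'
python3 - <<'E'
from h import *
togo([.4785,-.2595,.20])
c=shot('wrist','w1.png'); print(proj(c,np.array([.4785,-.2595,.058])),proj(c,np.array([.4785,-.2595,0])))
E
```

```text
time_s: 1.75
ee_pos: [0.4697, -0.2363, 0.4277]
eef_rot: [3.142, -0.0, 2.783]
force: [0.6, 0.2, 0.2]
grip_width: 0.0941
grip_force: 0.0
time_s: 2.05
ee_pos: [0.4693, -0.2333, 0.4279]
eef_rot: [3.141, -0.0, 2.784]
force: [0.3, 0.9, -0.8]
grip_width: 0.0945
grip_force: 0.0
t 2.05 grasp [ 0.4693 -0.2332  0.2475] shift cm [-1.79 -2.14  4.75] close deg 69.5 q6 -1.74 F [ 0.3  0.9 -0.8]
[258.67967245 205.34615169] [261.17970204 192.58876967]
```

View pics/w1.png

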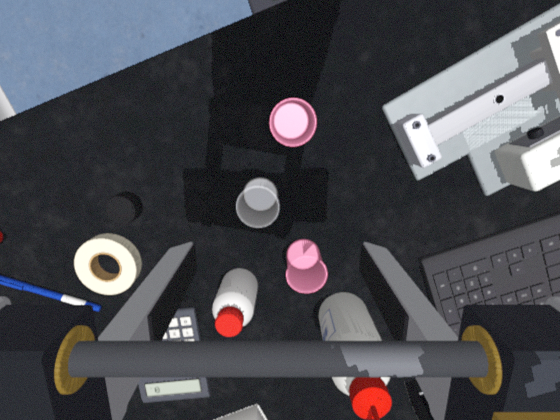

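The wrist picture shows the clear beaker's rim at (258,206), against a predicted (258.7,205.3), so the estimate holds. The pinks are at (293,122) and (307,270), both outside the finger line. Going down.

```bash
python3 -m jog '[[-1.8,-2.1,2,0,0,0],[-1.8,-2.1,6,0,0,0],[-1.8,-2.1,10,0,0,0],[-1.8,-2.1,10,0,0,0],[-1.8,-2.1,10,0,0,0]]'
python3 -c "
from h import *
togo([.4785,-.2595,.04])"
```

```text
time_s: 2.6
ee_pos: [0.4792, -0.2595, 0.3294]
eef_rot: [-3.142, 0.001, 2.785]
force: [-0.2, -0.0, 0.8]
grip_width: 0.0942
grip_force: 0.0
t 2.6 grasp [ 0.4793 -0.2595  0.149 ] shift cm [ 0.08 -0.03 10.9 ] close deg 69.6 q6 -1.78 F [-0.2 -0.   0.8]
```

```bash
python3 -m jog '[[0,0,3,0,0,0],[0,0,6,0,0,0],[0,0,8.5,0,0,0],[0,0,10,0,0,0],[0,0,10.8,0,0,0],[0,0,10.8,0,0,0]]' && python3 -m jog '[[0,0,0,0,0,0],[0,0,0,0,0,0],[0,0,0,0,0,0],[0,0,0,0,0,0],[0,0,0,0,0,0],[0,0,0,0,0,0],[0,0,0,0,0,0]]' 30 10
python3 -c "
from h import *
togo([.4785,-.2595,.04])"
```

```text
time_s: 3.2
ee_pos: [0.4794, -0.2601, 0.2211]
eef_rot: [-3.141, 0.001, 2.784]
force: [-0.3, -0.7, -0.6]
grip_width: 0.094
grip_force: 0.0
time_s: 3.9
ee_pos: [0.479, -0.2601, 0.2199]
eef_rot: [-3.142, -0.0, 2.784]
force: [-0.2, -0.1, 0.1]
grip_width: 0.0453
grip_force: 10.0
t 3.9 grasp [ 0.479  -0.2601  0.0395] shift cm [ 0.06  0.04 -0.05] close deg 69.5 q6 -1.78 F [-0.2 -0.1  0.1]
```

```bash
python3 -m jog '[[0,0,-2,0,0,0],[0,0,-6,0,0,0],[0,0,-11,0,0,0],[0,0,-16,0,0,0],[0,0,-21,0,0,0],[2,4,-21.5,0,0,0.1],[4,8,-21.5,0,0,0.25],[6,12,-21.5,0,0,0.4]]' 
python3 -c "
from h import *
togo([.4316,.189,.255],9)"
```

```text
time_s: 4.7
ee_pos: [0.4645, -0.1276, 0.4352]
eef_rot: [3.141, 0.0, 2.388]
force: [1.0, -0.4, -1.0]
grip_width: 0.0453
grip_force: 10.0
t 4.7 grasp [ 0.4646 -0.1276  0.2548] shift cm [24.08 20.82 -0.03] close deg 46.8 q6 -1.16 F [ 1.  -0.4 -1. ]
az 0.66
```

```bash
python3 -m jog '[[3,2.6,0,0,0,0.1],[6,5.2,0,0,0,0.22],[9.5,8.2,0,0,0,0.35],[13,11.2,0,0,0,0.48],[16.5,14.3,0,0,0,0.6],[20,17.3,0,0,0,0.66],[22.5,19.4,0,0,0,0.66],[24,20.8,0,0,0,0.66]]' 
python3 -m jog '[[0,0,0,0,0,0],[0,0,0,0,0,0],[0,0,0,0,0,0]]'
python3 - <<'E'
from h import *
import pickle
togo([.4316,.189,.255],9)
c=shot('wrist','w2.png'); s=shot('side','s2.png'); pickle.dump((c,s),open('c2.pkl','wb'))
for p in([.4316,.189,.053],[.417,.278,.084],[.4467,.1053,.05]): print(proj(c,np.array(p)))
E
```

```text
time_s: 5.5
ee_pos: [0.4296, 0.189, 0.435]
eef_rot: [-3.142, -0.0, 1.736]
force: [0.4, -0.4, -1.6]
grip_width: 0.0458
grip_force: 10.0
time_s: 5.8
ee_pos: [0.4306, 0.1858, 0.4349]
eef_rot: [-3.141, 0.0, 1.734]
force: [-0.2, 0.4, -0.4]
grip_width: 0.0461
grip_force: 10.0
t 5.8 grasp [0.4305 0.1858 0.2545] shift cm [ 0.3   0.16 -0.05] close deg 9.3 q6 0.17 F [-0.2  0.4 -0.4]
az 0.006
[279.02563086 183.41558801]
[279.22964824  94.87258696]
[280.13360353 254.39751114]
```

View pics/w2.png

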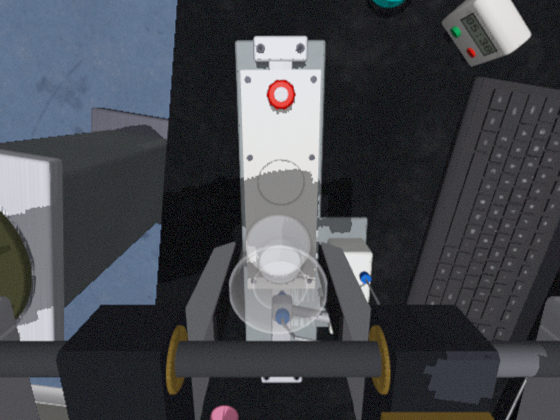

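The wrist view shows the free recess as a circle at about (281,182), the knob at (281,95), and the slide axis vertical in the image. I'll refine both by mask and ray.

Run:
```python
from h import *
import pickle
c,s=pickle.load(open('c2.pkl','rb'))
i=c['img']; h=cv2.cvtColor(i,cv2.COLOR_BGR2HSV)
m=(((h[...,0]<8)|(h[...,0]>172))&(h[...,1]>120)).astype(np.uint8); m[130:]=0; m[:,350:]=0
x=cv2.boundingRect(m); print('knob box',x)
ku,kv=x[0]+x[2]/2-.5,x[1]+x[3]/2-.5
# white centre of the knob top
k=onz(c,ku,kv,.092); print('knob',k.round(4), onz(c,281,94,.098).round(4))
g=cv2.cvtColor(i,cv2.COLOR_BGR2GRAY)[145:220,240:325]
C=cv2.HoughCircles(cv2.GaussianBlur(g,(3,3),0),cv2.HOUGH_GRADIENT,1,20,param1=60,param2=12,minRadius=20,maxRadius=26)
print(None if C is None else C[0,:3]+[240,145,0])
for p in((281,182.5),): r=onz(c,*p,.053); print('recess',r.round(4),np.degrees(np.arctan2(k[1]-r[1],k[0]-r[0]))-90,np.linalg.norm((k-r)[:2]))
# left/right deck edges midline at rows
```

```text
knob box (267, 80, 28, 30)
knob [0.4181 0.2782 0.092 ] [0.4184 0.2784 0.098 ]
[[280.5        181.5         24.29999924]]
recess [0.4336 0.1903 0.053 ] 9.983365557302946 0.08918712018082357
```

```bash
python3 -c "
from h import *
togo([.4333,.1905,.0865],9.8)"
python3 -m jog '[[0.4,0.2,0,0,0,-0.01],[0.4,0.2,4,0,0,-0.01],[0.4,0.2,8,0,0,-0.01],[0.4,0.2,12,0,0,-0.01],[0.4,0.2,14,0,0,-0.01],[0.4,0.2,15,0,0,-0.01],[0.4,0.2,15,0,0,-0.01]]'
python3 - <<'E'
from h import *
togo([.4333,.1905,.0865],9.8)
c=shot('wrist'); s=shot('side')
a=cv2.resize(s['img'][190:270,160:300],None,fx=4,fy=4,interpolation=cv2.INTER_CUBIC)
b=c['img'][90:410,160:400]
cv2.imwrite('pics/p3.png',np.hstack([a,b]))
E
```

```text
t 5.9 grasp [0.4306 0.1858 0.2546] shift cm [ 0.42  0.34 16.81] close deg 9.3 q6 0.17 F [0.3 0.6 0.4]
az -0.009
time_s: 6.6
ee_pos: [0.4318, 0.1909, 0.2844]
eef_rot: [-3.14, 0.0, 1.744]
force: [-0.3, 0.1, 0.1]
grip_width: 0.0456
grip_force: 10.0
t 6.6 grasp [0.4316 0.1908 0.104 ] shift cm [-0.06  0.16  1.75] close deg 9.9 q6 0.16 F [-0.3  0.1  0.1]
az 0.003
```

View pics/p3.png

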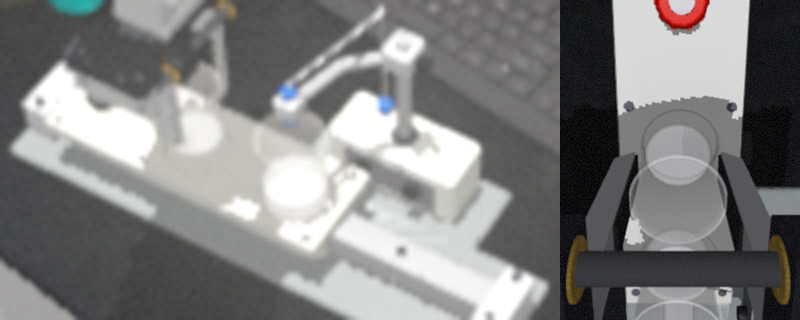

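The beaker's foot at (678,153) sits over the recess outline at (680,148), which is consistent with the parallax. I'll shift 1.5 mm along tool y and lower.

```bash
python3 -m jog '[[0,0.15,0,0,0,0],[0,0.15,0.4,0,0,0],[0,0.15,0.8,0,0,0],[0,0.15,1.2,0,0,0],[0,0.15,1.5,0,0,0],[0,0.15,1.7,0,0,0],[0,0.15,1.75,0,0,0],[0,0.15,1.75,0,0,0]]'
python3 -c "
from h import *
togo([.4333,.1905,.0865],9.8)"
```

```text
time_s: 7.5
ee_pos: [0.4332, 0.1912, 0.2674]
eef_rot: [-3.142, 0.0, 1.745]
force: [0.1, -0.1, 0.7]
grip_width: 0.0454
grip_force: 10.0
t 7.5 grasp [0.4332 0.1912 0.087 ] shift cm [-0.07 -0.    0.05] close deg 10.0 q6 0.16 F [ 0.1 -0.1  0.7]
az 0.003
```

```bash
python3 -m jog '[[0,0,0.05,0,0,0],[0,0,0.1,0,0,0],[0,0,0.15,0,0,0]]'
```

```text
time_s: 7.8
ee_pos: [0.4333, 0.1913, 0.2667]
eef_rot: [3.141, -0.0, 1.745]
force: [-4.3, -1.2, 14.3]
grip_width: 0.0451
grip_force: 10.0
```

It makes contact at the floor height (foot at 0.047), so the beaker is seated. Releasing.

```bash
python3 -m jog '[[0,0,-0.1,0,0,0],[0,0,-0.1,0,0,0],[0,0,-0.1,0,0,0],[0,0,-0.1,0,0,0],[0,0,-0.1,0,0,0]]' 95
python3 -m jog '[[0,0,-2,0,0,0],[0,0,-5,0,0,0],[0,0,-9,0,0,0],[0,0,-13,0,0,0],[0,0,-13,0,0,0]]'
python3 - <<'E'
from h import *
togo([.418,.279,.09],9.8)
c=shot('wrist'); s=shot('side')
a=cv2.resize(s['img'][190:270,160:300],None,fx=4,fy=4,interpolation=cv2.INTER_CUBIC)
b=c['img'][90:410,160:400]
cv2.imwrite('pics/p4.png',np.hstack([a,b]))
i=c['img'];h=cv2.cvtColor(i,cv2.COLOR_BGR2HSV)
m=(((h[...,0]<8)|(h[...,0]>172))&(h[...,1]>120)).astype(np.uint8); m[200:]=0; m[:,:200]=0; m[:,350:]=0
x=cv2.boundingRect(m); print(x, onz(c,x[0]+x[2]/2-.5,x[1]+x[3]/2-.5,.092))
E
```

```text
time_s: 8.3
ee_pos: [0.4332, 0.1912, 0.2669]
eef_rot: [-3.141, 0.0, 1.745]
force: [0.1, 0.4, 0.1]
grip_width: 0.0821
grip_force: 0.0
time_s: 8.8
ee_pos: [0.4334, 0.1913, 0.4018]
eef_rot: [3.134, -0.001, 1.745]
force: [1.1, -0.3, -0.6]
grip_width: 0.0891
grip_force: 0.0
t 8.8 grasp [0.4348 0.1918 0.2214] shift cm [ 8.86 -0.25 13.15] close deg 10.0 q6 0.16 F [ 1.1 -0.3 -0.6]
az 0.003
(201, 7, 148, 193) [0.41857505 0.27576119 0.092     ]
```

View pics/p4.png

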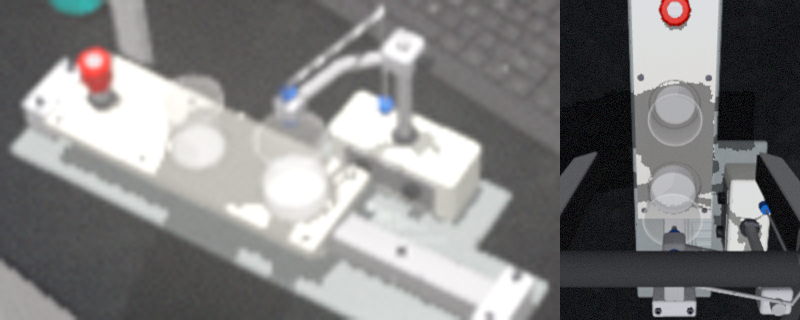

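The beaker stands upright in the recess at (198,145) in the left panel, and the knob shows at (675,11) in the right panel. On to the knob.

```bash
python3 -m jog '[[2.5,0,0,0,0,0],[5.5,-0.1,0,0,0,0],[8,-0.2,0,0,0,0],[8.9,-0.2,0,0,0,0],[8.9,-0.2,3,0,0,0],[8.9,-0.2,7,0,0,0],[8.9,-0.2,8,0,0,0],[8.9,-0.2,8,0,0,0]]' 70
python3 - <<'E'
from h import *
togo([.4182,.279,.086],9.8)
c=shot('wrist'); print(proj(c,np.array([.4182,.279,.098])))
i=c['img'];h=cv2.cvtColor(i,cv2.COLOR_BGR2HSV)
m=(((h[...,0]<8)|(h[...,0]>172))&(h[...,1]>150)&(h[...,2]>90)).astype(np.uint8)
k,_,s,ce=cv2.connectedComponentsWithStats(m)
for j in range(1,k):
    if s[j,4]>100: print(s[j],ce[j].round(1))
E
```

```text
time_s: 9.7
ee_pos: [0.4159, 0.2781, 0.3156]
eef_rot: [-3.138, 0.001, 1.744]
force: [0.8, 0.3, 0.5]
grip_width: 0.0657
grip_force: 0.0
t 9.7 grasp [0.4153 0.2778 0.1352] shift cm [0.08 0.32 4.92] close deg 9.9 q6 0.34 F [0.8 0.3 0.5]
az 0.002
[282.80482058 242.08455157]
[ 262  214   41   45 1116] [282.1 234. ]
```

```bash
python3 -m jog '[[0.1,0.2,1.5,0,0,0],[0.1,0.2,3.2,0,0,0],[0.1,0.2,4.4,0,0,0],[0.1,0.2,5,0,0,0],[0.1,0.2,5,0,0,0]]'
python3 -m jog '[[0,0,0,0,0,0],[0,0,0,0,0,0],[0,0,0,0,0,0],[0,0,0,0,0,0],[0,0,0,0,0,0],[0,0,0,0,0,0]]' 10 45
python3 -c "
from h import *
togo([.4182,.279,.086],9.8)"
```

```text
time_s: 10.25
ee_pos: [0.4178, 0.2798, 0.267]
eef_rot: [-3.141, 0.0, 1.745]
force: [0.3, 0.1, 0.3]
grip_width: 0.0657
grip_force: 0.0
time_s: 10.85
ee_pos: [0.4177, 0.2799, 0.267]
eef_rot: [3.141, -0.0, 1.745]
force: [0.3, 0.6, 1.0]
grip_width: 0.025
grip_force: 45.0
t 10.85 grasp [0.4177 0.2799 0.0866] shift cm [-0.1   0.03  0.06] close deg 10.0 q6 0.34 F [0.3 0.6 1. ]
az 0.003
```

Gripped at 25 mm width. Pull up 12 mm.

```bash
python3 -m jog '[[0,0,-0.3,0,0,0],[0,0,-0.6,0,0,0],[0,0,-0.9,0,0,0],[0,0,-1.2,0,0,0],[0,0,-1.2,0,0,0],[0,0,-1.2,0,0,0]]'
```

```text
time_s: 11.45
ee_pos: [0.4177, 0.2798, 0.2788]
eef_rot: [3.141, 0.0, 1.745]
force: [5.2, 2.6, -9.9]
grip_width: 0.0253
grip_force: 45.0
```

The pull of −9.9 N matches the spring at about 12 mm. Sliding along tool −x.

```bash
python3 -m jog '[[-0.2,0,0,0,0,0],[-0.6,0,0,0,0,0],[-1.1,0,0,0,0,0],[-1.7,0,0,0,0,0],[-2.3,0,0,0,0,0],[-2.9,0,0,0,0,0],[-3.5,0,0,0,0,0],[-4.1,0,0,0,0,0]]'
python3 -m jog '[[-0.6,0,0,0,0,0],[-1.2,0,0,0,0,0],[-1.8,0,0,0,0,0],[-2.4,0,0,0,0,0],[-3.0,0,0,0,0,0],[-3.5,0,0,0,0,0],[-3.7,0,0,0,0,0],[-3.7,0,0,0,0,0]]'
python3 - <<'E'
from h import *
togo([.4177+.09*.1716,.2799-.09*.985,.0866],9.9)
E
```

```text
time_s: 12.25
ee_pos: [0.4247, 0.2392, 0.2787]
eef_rot: [-3.141, -0.0, 1.745]
force: [3.2, 3.1, -10.0]
grip_width: 0.0254
grip_force: 45.0
time_s: 13.05
ee_pos: [0.4311, 0.2026, 0.2788]
eef_rot: [-3.141, 0.001, 1.744]
force: [0.1, -2.3, -9.4]
grip_width: 0.0256
grip_force: 45.0
t 13.05 grasp [0.431  0.2025 0.0984] shift cm [-1.14  0.02  1.18] close deg 9.9 q6 0.19 F [ 0.1 -2.3 -9.4]
az 0.001
```

```bash
python3 -m jog '[[-0.4,0,0,0,0,0],[-0.8,0,0,0,0,0],[-1.1,0,0,0,0,0],[-1.15,0,0,0,0,0],[-1.15,0,0,0,0,0]]'
python3 -m jog '[[0,0,0.3,0,0,0],[0,0,0.5,0,0,0],[0,0,0.7,0,0,0],[0,0,0.9,0,0,0],[0,0,0.9,0,0,0]]'
python3 - <<'E'
from h import *
togo([.4177+.09*.1716,.2799-.09*.985,.0866],9.9)
E
```

```text
time_s: 13.55
ee_pos: [0.433, 0.1915, 0.2788]
eef_rot: [-3.141, 0.0, 1.744]
force: [-2.3, -2.0, -9.2]
grip_width: 0.0255
grip_force: 45.0
time_s: 14.05
ee_pos: [0.433, 0.1916, 0.2697]
eef_rot: [-3.141, 0.0, 1.745]
force: [-4.8, -2.7, -6.5]
grip_width: 0.0253
grip_force: 45.0
t 14.05 grasp [0.4329 0.1915 0.0893] shift cm [-0.03  0.02  0.27] close deg 10.0 q6 0.17 F [-4.8 -2.7 -6.5]
az 0.001
```

The pin has entered: lift is 2.7 mm and the spring still pulls down. Letting it all the way down.

```bash
python3 -m jog '[[0,0,0.1,0,0,0],[0,0,0.2,0,0,0],[0,0,0.27,0,0,0],[0,0,0.3,0,0,0],[0,0,0.33,0,0,0],[0,0,0.33,0,0,0]]'
python3 - <<'E'
from h import *
togo([.4177+.09*.1716,.2799-.09*.985,.0866],9.9)
E
```

```text
time_s: 14.65
ee_pos: [0.433, 0.1917, 0.267]
eef_rot: [-3.141, 0.0, 1.745]
force: [-8.8, -3.2, 0.9]
grip_width: 0.0252
grip_force: 45.0
t 14.65 grasp [0.4329 0.1916 0.0866] shift cm [-0.04  0.02  0.  ] close deg 10.0 q6 0.17 F [-8.8 -3.2  0.9]
az 0.001
```

```bash
python3 -m jog '[[0,-0.03,0.02,0,0,0],[0,-0.05,0.04,0,0,0],[0,-0.05,0.04,0,0,0],[0,-0.05,0.04,0,0,0]]'
python3 - <<'E'
from h import *
c=shot('wrist'); s=shot('side')
a=cv2.resize(s['img'][190:270,160:300],None,fx=4,fy=4,interpolation=cv2.INTER_CUBIC)
cv2.imwrite('pics/p5.png',np.hstack([a,c['img'][90:410,160:400]]))
E
```

```text
time_s: 15.05
ee_pos: [0.4327, 0.1917, 0.267]
eef_rot: [3.141, 0.0, 1.745]
force: [-6.6, -3.7, 2.0]
grip_width: 0.025
grip_force: 45.0
```

View pics/p5.png

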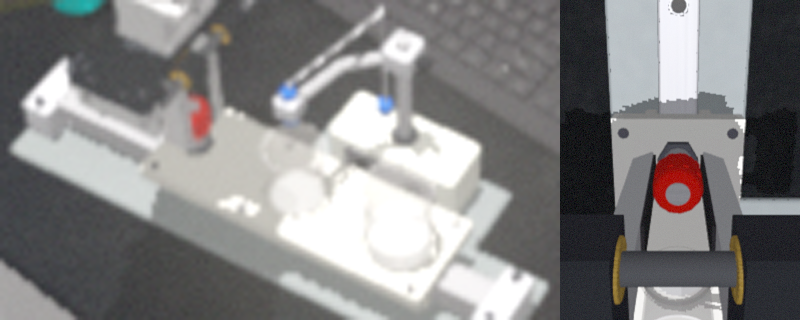

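The carriage has moved on. The fresh beaker at (297,185) stands upright under the outlet, the used one at (400,240) is upright, and the knob is gripped at its home height with a light downward push. Handing in.

```bash
python3 -c "
from station import ctrl
print(ctrl.hand_in())"
```

```text
the job is handed in; nothing more can be done
None
```

The job is handed in at about 15 s of the 51 s allowed: the small beaker is seated and released, the carriage is at the next hole with that beaker under the outlet, and the pin is home with the knob still gripped.

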